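Crack the left-hand fuel-gas plug

ROBOT

A 7-joint arm with a two-finger parallel gripper is mounted at the origin on a cart in front of the work surface, level with it; the furniture and walls round the work are solid. World frame = base frame: x ahead of the robot, y to its left, z up, the work surface at z = 0. Lengths are in m, angles in rad, forces in N, time in s.
With the tool pointing down it reaches from about 0.4 to 0.85 m from the base axis. Payload 10.4 kg.
Tool frame: the origin (TCP) lies at the very end of the fingers, on their centre line; the grasp point (between the pads) lies robot.grip_point_offset behind it (robot.grip_point_offset is the distance from the TCP to the grasp point, in m); z points along the fingers, y is the line along which they close (so a half turn about z gives the same grasp; the last joint's range is limited). The gripper opens to 87 mm and grips with 3 to 60 N. Pads are 19 mm wide; open, the fingers measure 117 mm over their backs; the gripper's body (75 mm by 190 mm) begins 51 mm behind the grasp point.
Start: joints at [-1.369, 0.332, -0.065, 1.46, 0.022, 1.35, -0.088], TCP at [0.139, 0.609, 0.223] pointing down, gripper open.
Joint ranges: [-2.6, 2.6], [-0.5, 2.12], [-1.47, 1.34], [0.16, 2.42], [-1.27, 4.41], [0.06, 2.06], [-2.6, 2.6]. Speed limits (rad/s): [2.22, 2.22, 2.79, 2.79, 3.14, 3.14, 3.14].

INTERFACE

Orientations are given as a unit quaternion [x, y, z, w].
In Python, from station import robot, get_image gives the robot as it stands.
- The arm moves only by the tool play_rows, never from a script. Its argument "commands" is a list of rows, each an object of numbers: "dx", "dy", "dz": the shift along the tool's x, y, z normalised to -1 to 1, where 1 is 0.3 m; "wx", "wy", "wz": the turn, a rotation vector about the tool's x, y, z normalised to -1 to 1, where 1 is pi/2 rad; "grip": the opening, from 0 (shut) to 1 (fully open). A call has 1 to 12 rows; each row is the pose to reach, as a shift and turn from the pose commanded when the call began, along the tool's axes at that moment; what a row does not reach only later rows make up. A row lasts 1/10 s, in which the tool goes at most 50 mm and 8.59 degrees, less where a joint would pass 70% of its speed; a pose out of reach is approached as far as the arm can. A call with a number of a shift or a turn outside -1 to 1 is refused whole. A call with a gripper value outside its range is refused whole. The fingers move at their own pace and stop on an object; "squeeze" is the grip in N (left out, the last holds). Time passes only in rows, so rows that repeat a pose let the fingers close. It gives the time, the measured TCP pose, the force, the opening and the grip force at its end, in the units of the state.
- robot.state(): the state, without advancing time (a new reading comes with each control period).
- get_image(name): name is "scene" or "top" or "wrist"; returns a dict with "image" (400x640x3 uint8, red, green, blue), "K" (3x3 intrinsics, pixels), "rvec" (rotation vector, rad) and "tvec" (3), from world to camera coordinates, as OpenCV has them. Camera axes: x right, y down, z forward; pixel columns grow to the right and rows downward; lengths in m; the calibration is good to about 2 mm. A picture is of the moment at which its call begins. There is no depth.
- robot.close_job(): hands the job in; it is judged then, once.
The state is a dict: "time": time; "joint_pos": joint angles; "dq": joint speeds; "joint_efforts": joint torques, N m; "eef_pos": TCP position; "orientation": TCP orientation; "ft_force": force on the tool from outside, world axes, zero at the start; "wrist_torque": the same for the moment, N m; "gripper_width": opening from 0.0 (shut) to 1.0 (fully open); "finger_force": force on a finger pad.
Only numpy, scipy, OpenCV 4.12 (cv2) and the standard library are available. Lean on these libraries where they do the work, as an engineer would, in place of code of your own. Each camera call takes 0.05 s, during which the arm holds its last target. There are 200 camera calls.

TASK

One of the two bench gas turrets is the fuel-gas line, whose square-headed plug has a left-hand thread; the other has an ordinary thread, and nothing marks which is which. Find out by feel, turning the plugs gently both ways and never forcing one that will not give, because the thin stem beneath must not be wrung; then unscrew the left-hand plug by a good third of a turn and let go. Leave the other plug fully tight, as it was, and the things around where they are.

Things in the scene. Friction and masses are not known exactly. Their poses are not given: they have to be found in the camera images.
- turret_a: one of two look-alike steel bench gas turrets that swap places (flange 64 mm across, column 33 mm across, 104 mm tall with its plug; a hose nozzle reaches 54 mm from the axis along its -x, 30 mm up); bolted down; origin on its axis at the bench surface, z up. One of turret_a and turret_b has a left-hand thread, the other a right-hand one; not said which
- stem_a: slim copper stem (13 mm across) with a steel collar (32 mm across, top 72 mm above the bench) that carries plug_a on turret_a; origin on the axis, 49.5 mm up; axes parallel to the turret's at rest. It twists about z like a spring when the plug is turned: 2.5 N m per rad; spoilt past 0.2 rad (0.5 N m)
- plug_a_head (a point): centre of the brass plug's square head on turret_a, on the axis, 87.5 mm above the bench when tight: 28 mm across flats that face the point's x and y, 26 mm tall, a 1.5 mm boss on top. Starts tight on a hard stop. Loosening takes 0.15 N m all the way, raises it 10 mm per turn, ends at a hard stop after 2.95 rad (captive); it stays where it is left
- plug_a_flat (a point): the middle of that flat of plug_a's square head that faces its turret's +x when tight, 14 mm from the axis; it goes round with the plug (seen from above, clockwise takes it to the turret's -y side, anticlockwise to +y)
- turret_b: one of two look-alike steel bench gas turrets that swap places (flange 64 mm across, column 33 mm across, 104 mm tall with its plug; a hose nozzle reaches 54 mm from the axis along its -x, 30 mm up); bolted down; origin on its axis at the bench surface, z up. One of turret_a and turret_b has a left-hand thread, the other a right-hand one; not said which
- stem_b: slim copper stem (13 mm across) with a steel collar (32 mm across, top 72 mm above the bench) that carries plug_b on turret_b; origin on the axis, 49.5 mm up; axes parallel to the turret's at rest. It twists about z like a spring when the plug is turned: 2.5 N m per rad; spoilt past 0.2 rad (0.5 N m)
- plug_b_head (a point): centre of the brass plug's square head on turret_b, on the axis, 87.5 mm above the bench when tight: 28 mm across flats that face the point's x and y, 26 mm tall, a 1.5 mm boss on top. Starts tight on a hard stop. Loosening takes 0.15 N m all the way, raises it 10 mm per turn, ends at a hard stop after 2.95 rad (captive); it stays where it is left
- plug_b_flat (a point): the middle of that flat of plug_b's square head that faces its turret's +x when tight, 14 mm from the axis; it goes round with the plug (seen from above, clockwise takes it to the turret's -y side, anticlockwise to +y)
- can: round white canister with black lid, 36 mm across, 54 mm tall, standing loose between the turrets; origin at the centre of its underside; a bystander
- eyepiece: loose black and grey eyepiece, 34 mm across, 44 mm tall, standing between the turrets; origin at the centre of its underside; a bystander
- pen: loose white pen, 145 mm long, 11 mm wide, 9 mm high, lying near the turrets; origin at the centre of its underside; a bystander
Mind the look-alikes: they are no part of the job. Leave any blue look-alike of the turret_a alone.

How it is judged:
At the end, for the whole second after the job is handed in: one plug, loosened clockwise as seen from above (so the left-hand one), stands at least 3 mm higher over its turret than when tight (108 degrees of loosening, of the third of a turn asked), and the other is within 0.35 mm of its tight height (within about 12 degrees of its stop) (((z of plug_a_head in the frame of turret_a above 0.0905 m and y of plug_a_flat in the frame of turret_a below 0 m and z of plug_b_head in the frame of turret_b below 0.08785 m) or (z of plug_b_head in the frame of turret_b above 0.0905 m and y of plug_b_flat in the frame of turret_b below 0 m and z of plug_a_head in the frame of turret_a below 0.08785 m))); the robot touches nothing.
It fails at once if a stem is twisted more than 0.2 rad (11 degrees, 0.5 N m) by forcing a plug against its stop (angle between the x axis of stem_a and the x axis of turret_a, either way round above 0.2 rad or angle between the x axis of stem_b and the x axis of turret_b, either way round above 0.2 rad).
It fails at once if the canister, the eyepiece or the pen is shifted more than 2 cm (distance of any of can, eyepiece, pen from where it was at the start of the episode above 0.02 m).
It also fails if it takes over 64 s, if anything falls off the work surface, if the arm or the gripper's body presses on something with over 40 N, if the wrist force passes 120 N, or if a joint passes its speed limit or range.

## Working session

There is one attempt and no reset: what is moved stays moved. The work goes in short steps, Python scripts to look and compute and a tool call to move; the robot and the scene stay as the last step left them, time stands still between calls to the robot, and variables do not carry over. Pictures are saved under pics/ and viewed, at most 10 in all, crops included, and the job is handed in when it is done.

Besides the shell and the picture viewer there is one more tool, called after "Emit:" by a JSON object that holds its "api" and its "payload", one argument or row to a line. play_rows: Moves the arm, as the interface text tells. Scaled input: -1 to 1 covers 0.3 m each way for a shift and pi/2 rad each way for a turn. Its arguments: {"type":"object","properties":{"commands":{"type":"array"},"squeeze":{"type":"number"}},"required":["commands"]}

```bash
mkdir -p pics; ls; python3 - <<'E'
from station import robot,get_image
import cv2,numpy as np
print(robot.state(), robot.grip_point_offset)
for n in ("scene","top"):
    d=get_image(n); cv2.imwrite(f"pics/{n}0.png",d["image"][:,:,::-1])
    R=cv2.Rodrigues(np.array(d["rvec"]))[0]; print(n,d["K"],(-R.T@np.array(d["tvec"]).ravel()),R)
E
```

```text
pics
{'time': 0.0, 'joint_pos': array([-1.36858708,  0.33286524, -0.06466908,  1.46096018,  0.02160379,
        1.3498802 , -0.08852666]), 'dq': array([ 6.68597475e-05, -3.25272640e-04,  2.62151958e-04, -2.27083432e-04,
       -1.73285059e-03, -1.87476466e-03, -5.32715497e-04]), 'joint_efforts': array([ 1.05136842e-03, -6.23234296e+01,  2.51999457e-02, -3.89916372e+01,
       -6.14118995e-02,  3.94838769e-02,  1.25774168e-04]), 'eef_pos': array([0.13926374, 0.60888775, 0.221749  ]), 'orientation': array([ 1.12184770e-01,  9.93687111e-01, -7.07689583e-04, -3.97547563e-05]), 'ft_force': array([ 0.71301687, -0.45371874, -0.37630172]), 'wrist_torque': array([ 0.00081999, -0.04663639,  0.009746  ]), 'finger_force': 0.0, 'gripper_width': 1.0014484500181267} 0.0187
scene [[475.16032344   0.         327.20681859]
 [  0.         475.16032344 201.52341988]
 [  0.           0.           1.        ]] [-0.00629723 -0.20830728  0.68900363] [[ 0.49100325 -0.87111823 -0.00829695]
 [-0.5912466  -0.3262295  -0.73756476]
 [ 0.6397994   0.36705223 -0.67522544]]
top [[500.70216746   0.         321.66409357]
 [  0.         500.70216746 197.39624793]
 [  0.           0.           1.        ]] [0.31111932 0.12886447 1.25670892] [[ 9.32582235e-02 -9.95641915e-01 -2.84729559e-04]
 [-9.73189531e-01 -9.10947918e-02 -2.11196299e-01]
 [ 2.10249950e-01  1.99728874e-02 -9.77443626e-01]]
```

View pics/scene0.png

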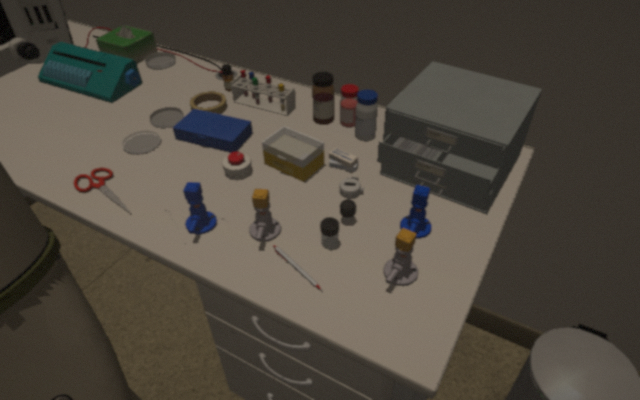

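View pics/top0.png

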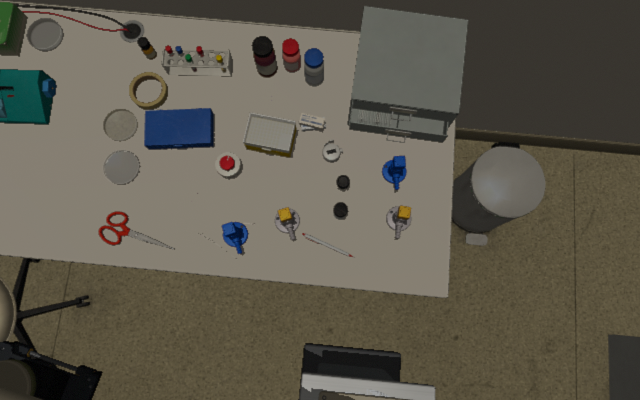

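The two turrets have orange heads: at (286,215) and (404,213) in top, and at (262,196) and (404,240) in scene. I'll enlarge them.

```bash
python3 - <<'E'
import cv2,numpy as np
t=cv2.imread("pics/top0.png");s=cv2.imread("pics/scene0.png")
def c(im,u,v):
    return cv2.resize(im[v-25:v+25,u-33:u+33],(396,300),interpolation=cv2.INTER_CUBIC)
cv2.imwrite("pics/crop.png",np.clip(1.6*np.vstack([np.hstack([c(t,287,218),c(t,402,218)]),np.hstack([c(s,263,210),c(s,403,255)])]),0,255).astype('u1'))
E
```

```text
(no output)
```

View pics/crop.png

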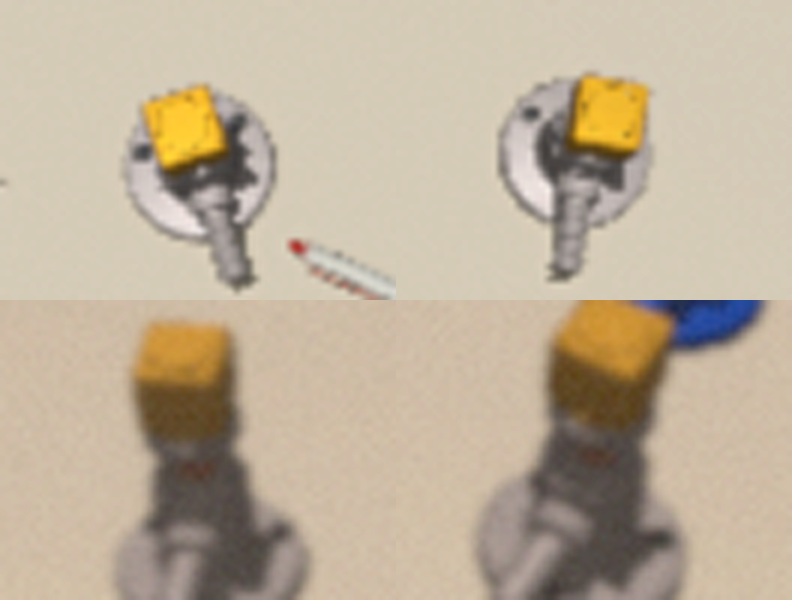

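The top-view crops show the flange centres at about (287.3,220.5) and (398.8,218.3). The head-top centres are at (284.8,214.2) and (404.8,212.2), and the nozzle tips at (294,238.8) and (396.7,238).

```bash
cat > h.py <<'E'
import cv2,numpy as np
from station import robot,get_image
from scipy.spatial.transform import Rotation as Ro
def ray(d,uv,z):
    R=cv2.Rodrigues(np.array(d["rvec"]))[0];C=-R.T@np.array(d["tvec"]).ravel()
    r=R.T@np.linalg.inv(d["K"])@np.array([*uv,1.]);return C+r*(z-C[2])/r[2]
def proj(d,p): return cv2.projectPoints(np.array(p,float).reshape(-1,3),np.array(d["rvec"]),np.array(d["tvec"]),d["K"],None)[0].reshape(-1,2)
E
python3 - <<'E'
from h import *
d=get_image("top")
for n,f,h,t,cs in (("L",(287.3,220.5),(284.8,214.2),(294,238.8),[(143,103),(207,86),(226,148),(165,170)]),("R",(398.8,218.3),(404.8,212.2),(396.7,238),[(583,75),(648,90),(640,155),(572,145)])):
    F=ray(d,f,.006);H=ray(d,h,.1005);T=ray(d,t,.03)
    print(n,F,H,T,"x axis deg",np.degrees(np.arctan2(*(H-T)[1::-1])),np.linalg.norm((H-T)[:2]))
    o=(254,193) if n=="L" else (369-66,193)
    P=[ray(d,(o[0]+a/6,o[1]+b/6),.1005) for a,b in cs]
    for i in range(4): e=P[(i+1)%4]-P[i];print(np.degrees(np.arctan2(e[1],e[0]))%90,np.linalg.norm(e))
s=get_image("scene")
for q,z in (((230+184/6,185+345/6-50),.1005),((370+(615-396)/6,230+(340-300)/6),.1005)): print(ray(s,q,z))
for p in [(343,182),(341,210),(304,235),(353,256)]: print(p,ray(d,p,.0 if p[0] in(304,353) else .05))
print(Ro.from_quat(robot.state()['orientation']).as_matrix())
E
```

```text
L [0.51249564 0.23541905 0.006     ] [0.51161664 0.2348184  0.1005    ] [0.46478035 0.21203073 0.03      ] x axis deg 25.944718388351887 0.052085656181265275
20.5440212915357 0.02587200928878735
22.825749814965803 0.02584688351363191
25.525610045980372 0.025210502231780417
24.191262879639062 0.0280724177041818
R [ 0.54442915 -0.04513363  0.006     ] [ 0.54261272 -0.04512536  0.1005    ] [ 0.49033327 -0.03963939  0.03      ] x axis deg -5.990436698876611 0.05256650073643848
82.00785576935134 0.025977095497579275
86.34314723131166 0.026146730927161868
86.8225881215474 0.026693853269970605
84.74574230557593 0.028344797915470857
[0.5128506  0.23324311 0.1005    ]
[ 0.53942363 -0.0492976   0.1005    ]
(343, 182) [0.61454687 0.10444067 0.05      ]
(341, 210) [0.54362036 0.10336241 0.05      ]
(304, 235) [0.48049238 0.18991807 0.        ]
(353, 256) [0.43925202 0.06240343 0.        ]
[[-9.74835213e-01  2.22926630e-01 -1.58588930e-04]
 [ 2.22926686e-01  9.74834926e-01 -7.48651494e-04]
 [-1.22963266e-05 -7.65165544e-04 -9.99999707e-01]]
```

```bash
cat >> h.py <<'E'
def go(p,yaw):
    "units to put the TCP at p, tool down, tool y at yaw deg"
    s=robot.state();R=Ro.from_quat(s['orientation']).as_matrix()
    y=np.radians(yaw);Y=np.array([np.cos(y),np.sin(y),0]);Z=np.array([0,0,-1.]);G=np.c_[np.cross(Y,Z),Y,Z]
    print("d",np.round(R.T@(np.array(p)-s['eef_pos'])/.3,3),"w",np.round(Ro.from_matrix(R.T@G).as_rotvec()/(np.pi/2),3),
      "| t %.1f yaw %.1f q7 %.2f F %s tz %.3f"%(s['time'],np.degrees(np.arctan2(R[1,1],R[0,1])),s['joint_pos'][6],np.round(s['ft_force'],1),s['wrist_torque'][2]))
E
python3 -c "
from h import *
go((.512,.235,.2),24)"
```

```text
d [-1.489 -0.939  0.074] w [-0.    0.    0.59] | t 0.2 yaw 77.1 q7 -0.09 F [-0.4  0.8  0.1] tz -0.030
```

Emit:
{"api": "play_rows", "payload": {
  "commands": [
    {"dx":-0.75,"dy":-0.47,"wz":0.3},
    {"dx":-0.75,"dy":-0.47,"wz":0.3},
    {"dx":-0.75,"dy":-0.47,"wz":0.3},
    {"dx":-0.75,"dy":-0.47,"wz":0.3},
    {"dx":-0.75,"dy":-0.47,"wz":0.3},
    {"dx":-0.75,"dy":-0.47,"wz":0.3}
  ]
}}

```text
$.commands[0]: bad value
```

```bash
python3 -c "
from h import *
go((.512,.235,.2),24)"
```

```text
d [-1.489 -0.939  0.074] w [-0.    0.    0.59] | t 0.2 yaw 77.1 q7 -0.09 F [-0.4  0.8  0.1] tz -0.030
```

Emit:
{"api": "play_rows", "payload": {
  "commands": [
    {"dx":-0.75,"dy":-0.47,"dz":0,"wx":0,"wy":0,"wz":0.3,"grip":1},
    {"dx":-0.75,"dy":-0.47,"dz":0,"wx":0,"wy":0,"wz":0.3,"grip":1},
    {"dx":-0.75,"dy":-0.47,"dz":0,"wx":0,"wy":0,"wz":0.3,"grip":1},
    {"dx":-0.75,"dy":-0.47,"dz":0,"wx":0,"wy":0,"wz":0.3,"grip":1},
    {"dx":-0.75,"dy":-0.47,"dz":0,"wx":0,"wy":0,"wz":0.3,"grip":1},
    {"dx":-0.75,"dy":-0.47,"dz":0,"wx":0,"wy":0,"wz":0.3,"grip":1},
    {"dx":-0.75,"dy":-0.47,"dz":0,"wx":0,"wy":0,"wz":0.3,"grip":1}
  ]
}}

```text
time: 0.9
eef_pos: [0.3295, 0.4196, 0.2227]
orientation: [0.343, 0.939, 0.0, 0.0]
ft_force: [-0.1, 0.8, -0.6]
gripper_width: 1.004
finger_force: 0.0
```

```bash
python3 -c "
from h import *
go((.512,.235,.2),24)"
```

```text
d [-0.862 -0.078  0.076] w [0.    0.    0.287] | t 0.9 yaw 49.8 q7 -0.11 F [-0.1  0.8 -0.6] tz 0.006
```

Emit:
{"api": "play_rows", "payload": {
  "commands": [
    {"dx":-0.862,"dy":-0.078,"dz":0.07,"wx":0,"wy":0,"wz":0.287,"grip":1},
    {"dx":-0.862,"dy":-0.078,"dz":0.07,"wx":0,"wy":0,"wz":0.287,"grip":1},
    {"dx":-0.862,"dy":-0.078,"dz":0.07,"wx":0,"wy":0,"wz":0.287,"grip":1},
    {"dx":-0.862,"dy":-0.078,"dz":0.07,"wx":0,"wy":0,"wz":0.287,"grip":1},
    {"dx":-0.862,"dy":-0.078,"dz":0.07,"wx":0,"wy":0,"wz":0.287,"grip":1},
    {"dx":-0.862,"dy":-0.078,"dz":0.07,"wx":0,"wy":0,"wz":0.287,"grip":1},
    {"dx":-0.862,"dy":-0.078,"dz":0.07,"wx":0,"wy":0,"wz":0.287,"grip":1},
    {"dx":-0.862,"dy":-0.078,"dz":0.07,"wx":0,"wy":0,"wz":0.287,"grip":1}
  ]
}}

```text
time: 1.7
eef_pos: [0.5094, 0.2403, 0.2013]
orientation: [0.541, 0.841, -0.0, -0.001]
ft_force: [-0.3, -0.1, -0.5]
gripper_width: 1.0
finger_force: 0.0
```

```bash
python3 - <<'E'
from h import *
d=get_image("wrist"); im=d["image"][:,:,::-1]
cv2.imwrite("pics/w1.png",im)
go((.512,.235,.2),24)
print(proj(d,[(.512,.235,.1005),(.512,.235,0)]))
np.savez("w1.npz",**{k:np.array(d[k]) for k in ("K","rvec","tvec")})
E
```

```text
d [-0.021  0.001  0.005] w [-0.    -0.001  0.005] | t 1.8 yaw 24.5 q7 -0.03 F [ 0.  -0.  -0.2] tz -0.030
[[320.32508375 207.20887274]
 [320.36833661 177.22580721]]
```

View pics/w1.png

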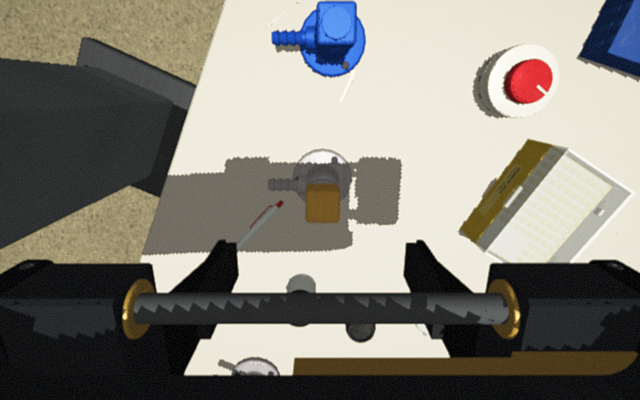

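Wrist view: the plug head is at about (323,203), close to the prediction of (320,207). I'll fit its orientation from the colour.

```bash
python3 - <<'E'
from h import *
im=cv2.imread("pics/w1.png"); d=dict(np.load("w1.npz"))
hsv=cv2.cvtColor(im,cv2.COLOR_BGR2HSV)[150:240,280:370]
m=cv2.inRange(hsv,(8,130,60),(30,255,255))
c=max(cv2.findContours(m,0,2)[0],key=cv2.contourArea);r=cv2.minAreaRect(c);b=cv2.boxPoints(r)+[280,150];print(r[2],b)
P=np.array([ray(d,q,.1005) for q in b]);print(P.mean(0))
for i in range(4):
  e=P[(i+1)%4]-P[i];print(np.degrees(np.arctan2(e[1],e[0]))%90,np.linalg.norm(e))
cv2.imwrite("pics/w1c.png",cv2.resize(im[165:235,285:360],(600,560),interpolation=cv2.INTER_CUBIC))
E
```

```text
90.0 [[306. 184.]
 [339. 184.]
 [339. 222.]
 [306. 222.]]
[0.51223089 0.23871897 0.1005    ]
24.435481575150583 0.0260546596042568
25.365369190384328 0.03214378029133166
24.433081706184907 0.026985837235767137
23.70543671132681 0.03214102575278395
```

View pics/w1c.png

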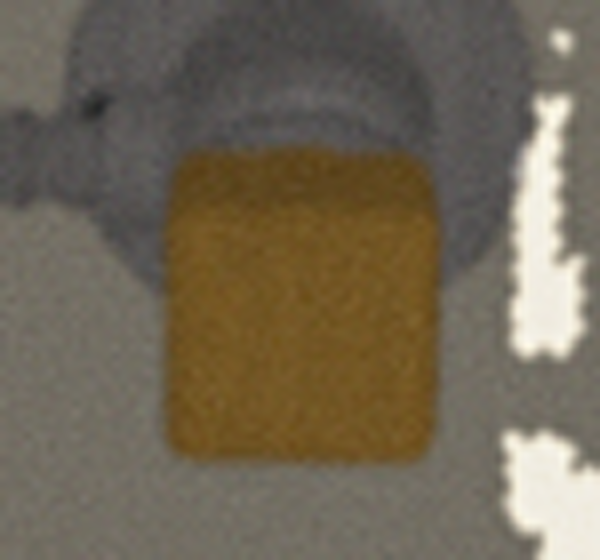

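Top-face centre is (322.7,206.4) and the head's edges are aligned with the tool.

```bash
python3 - <<'E'
from h import *
d=dict(np.load("w1.npz")); p=ray(d,(322.7,206.4),.1005);print(p)
go((p[0],p[1],.077),24.4)
E
```

```text
[0.51345778 0.23641881 0.1005    ]
d [-0.019  0.007  0.415] w [-0.    -0.001  0.001] | t 1.8 yaw 24.5 q7 -0.03 F [ 0.  -0.  -0.2] tz -0.030
```

Emit:
{"api": "play_rows", "payload": {
  "commands": [
    {"dx":-0.019,"dy":0.007,"dz":0.15,"wx":0,"wy":0,"wz":0,"grip":1},
    {"dx":-0.019,"dy":0.007,"dz":0.25,"wx":0,"wy":0,"wz":0,"grip":1},
    {"dx":-0.019,"dy":0.007,"dz":0.34,"wx":0,"wy":0,"wz":0,"grip":1},
    {"dx":-0.019,"dy":0.007,"dz":0.4,"wx":0,"wy":0,"wz":0,"grip":0.7},
    {"dx":-0.019,"dy":0.007,"dz":0.415,"wx":0,"wy":0,"wz":0,"grip":0.5},
    {"dx":-0.019,"dy":0.007,"dz":0.415,"wx":0,"wy":0,"wz":0,"grip":0.45}
  ],
  "squeeze": 20
}}

```text
time: 2.35
eef_pos: [0.514, 0.235, 0.077]
orientation: [0.542, 0.841, -0.0, -0.0]
ft_force: [-0.1, -0.6, 0.1]
gripper_width: 0.809
finger_force: 0.0
```

```bash
python3 -c "
from h import *
go((.5135,.2364,.077),24.4);print(robot.state()['gripper_width'])"
```

```text
d [ 0.005  0.    -0.   ] w [-0. -0.  0.] | t 2.4 yaw 24.4 q7 0.02 F [-0.1 -0.6  0.1] tz -0.055
0.8085712890654325
```

Emit:
{"api": "play_rows", "payload": {
  "commands": [
    {"dx":0.003,"dy":0,"dz":0,"wx":0,"wy":0,"wz":0,"grip":0.4},
    {"dx":0.003,"dy":0,"dz":0,"wx":0,"wy":0,"wz":0,"grip":0.35},
    {"dx":0.003,"dy":0,"dz":0,"wx":0,"wy":0,"wz":0,"grip":0.35},
    {"dx":0.003,"dy":0,"dz":0,"wx":0,"wy":0,"wz":0,"grip":0.2},
    {"dx":0.003,"dy":0,"dz":0,"wx":0,"wy":0,"wz":0,"grip":0.2},
    {"dx":0.003,"dy":0,"dz":0,"wx":0,"wy":0,"wz":0,"grip":0.2},
    {"dx":0.003,"dy":0,"dz":0,"wx":0,"wy":0,"wz":0,"grip":0.2}
  ]
}}

```text
time: 3.05
eef_pos: [0.5141, 0.2341, 0.0772]
orientation: [0.543, 0.84, -0.0, -0.0]
ft_force: [-3.4, -2.4, 5.2]
gripper_width: 0.32
finger_force: 20.0
```

```bash
python3 -c "
from h import *
for i in range(4): get_image('wrist'); go((.5135,.2364,.077),24.4)
print(robot.state()['gripper_width'])"
```

```text
d [0.008 0.002 0.001] w [-0.001 -0.    -0.001] | t 3.1 yaw 24.3 q7 0.02 F [-2.5 -1.8  5.2] tz -0.010
d [0.008 0.002 0.001] w [-0.001 -0.    -0.001] | t 3.1 yaw 24.3 q7 0.02 F [-4.  -2.8  6. ] tz -0.014
d [0.008 0.002 0.001] w [-0.001 -0.    -0.001] | t 3.2 yaw 24.3 q7 0.02 F [-4.1 -1.7  5.2] tz -0.036
d [0.008 0.002 0.001] w [-0.001 -0.    -0.001] | t 3.2 yaw 24.3 q7 0.02 F [-4.  -2.1  4.6] tz -0.030
0.32117718306883014
```

Emit:
{"api": "play_rows", "payload": {
  "commands": [
    {"dx":0,"dy":0,"dz":0,"wx":0,"wy":0,"wz":0.02,"grip":0.2},
    {"dx":0,"dy":0,"dz":0,"wx":0,"wy":0,"wz":0.04,"grip":0.2},
    {"dx":0,"dy":0,"dz":0,"wx":0,"wy":0,"wz":0.04,"grip":0.2},
    {"dx":0,"dy":0,"dz":0,"wx":0,"wy":0,"wz":0.04,"grip":0.2}
  ]
}}

```text
time: 3.65
eef_pos: [0.514, 0.234, 0.0772]
orientation: [0.569, 0.822, -0.001, -0.0]
ft_force: [-4.6, -2.7, 6.0]
gripper_width: 0.321
finger_force: 20.0
```

```bash
cat >> h.py <<'E'
def feel(n=8):
    T=[];F=[]
    for i in range(n): get_image('wrist'); s=robot.state(); T.append(s['wrist_torque']);F.append(s['ft_force'])
    R=Ro.from_quat(s['orientation']).as_matrix()
    print("t %.2f"%s['time'],"T",np.mean(T,0).round(3),"sd",np.std(T,0)[2].round(3),"F",np.mean(F,0).round(1),"pos",s['eef_pos'].round(4),"yaw %.2f"%np.degrees(np.arctan2(R[1,1],R[0,1])),s['gripper_width'].round(3),"q7 %.2f"%s['joint_pos'][6])
E
python3 -c "
from h import *
feel()"
```

```text
Traceback (most recent call last):
  File "h.py", line 18, in feel
    print("t %.2f"%s['time'],"T",np.mean(T,0).round(3),"sd",np.std(T,0)[2].round(3),"F",np.mean(F,0).round(1),"pos",s['eef_pos'].round(4),"yaw %.2f"%np.degrees(np.arctan2(R[1,1],R[0,1])),s['gripper_width'].round(3),"q7 %.2f"%s['joint_pos'][6])
                                                                                                                                                                                           ^^^^^^^^^^^^^^^^^^^^^^^^
AttributeError: 'float' object has no attribute 'round'
```

Emit:
{"api": "play_rows", "payload": {
  "commands": [
    {"dx":0,"dy":0,"dz":0,"wx":0,"wy":0,"wz":0.015,"grip":0.2},
    {"dx":0,"dy":0,"dz":0,"wx":0,"wy":0,"wz":0.027,"grip":0.2},
    {"dx":0,"dy":0,"dz":0,"wx":0,"wy":0,"wz":0.027,"grip":0.2},
    {"dx":0,"dy":0,"dz":0,"wx":0,"wy":0,"wz":0.027,"grip":0.2}
  ]
}}

```text
time: 4.45
eef_pos: [0.514, 0.234, 0.0773]
orientation: [0.586, 0.81, -0.001, -0.0]
ft_force: [-4.6, -2.5, 5.0]
gripper_width: 0.322
finger_force: 20.0
```

```bash
python3 -c "
from h import *
feel()"
```

```text
Traceback (most recent call last):
  File "h.py", line 18, in feel
    print("t %.2f"%s['time'],"T",np.mean(T,0).round(3),"sd",np.std(T,0)[2].round(3),"F",np.mean(F,0).round(1),"pos",s['eef_pos'].round(4),"yaw %.2f"%np.degrees(np.arctan2(R[1,1],R[0,1])),s['gripper_width'].round(3),"q7 %.2f"%s['joint_pos'][6])
                                                                                                                                                                                           ^^^^^^^^^^^^^^^^^^^^^^^^
AttributeError: 'float' object has no attribute 'round'
```

```bash
sed -i "s/s\['gripper_width'\].round(3)/round(float(s['gripper_width']),3)/" h.py; python3 -c "
from h import *
feel()"
```

```text
t 5.25 T [-0.626  1.074  0.173] sd 0.019 F [-4.6 -2.4  6.2] pos [0.514  0.234  0.0772] yaw 18.24 0.316 q7 -0.08
```

Emit:
{"api": "play_rows", "payload": {
  "commands": [
    {"dx":0,"dy":0,"dz":0,"wx":0,"wy":0,"wz":0.01,"grip":0.2},
    {"dx":0,"dy":0,"dz":0,"wx":0,"wy":0,"wz":0.022,"grip":0.2},
    {"dx":0,"dy":0,"dz":0,"wx":0,"wy":0,"wz":0.022,"grip":0.2},
    {"dx":0,"dy":0,"dz":0,"wx":0,"wy":0,"wz":0.022,"grip":0.2}
  ]
}}

```text
time: 5.65
eef_pos: [0.5139, 0.234, 0.0773]
orientation: [0.6, 0.8, -0.001, -0.0]
ft_force: [-5.5, -2.3, 6.0]
gripper_width: 0.316
finger_force: 20.0
```

```bash
python3 -c "
from h import *
feel()"
```

```text
t 6.05 T [-0.668  1.163  0.163] sd 0.03 F [-5.3 -2.4  6.6] pos [0.5139 0.234  0.0773] yaw 16.26 0.323 q7 -0.11
```

Emit:
{"api": "play_rows", "payload": {
  "commands": [
    {"dx":0,"dy":0,"dz":0,"wx":0,"wy":0,"wz":0.02,"grip":0.2},
    {"dx":0,"dy":0,"dz":0,"wx":0,"wy":0,"wz":0.04,"grip":0.2},
    {"dx":0,"dy":0,"dz":0,"wx":0,"wy":0,"wz":0.05,"grip":0.2},
    {"dx":0,"dy":0,"dz":-0.001,"wx":0,"wy":0,"wz":0.06,"grip":0.2},
    {"dx":0,"dy":0,"dz":-0.001,"wx":0,"wy":0,"wz":0.06,"grip":0.2}
  ]
}}

```text
time: 6.55
eef_pos: [0.5138, 0.234, 0.0775]
orientation: [0.637, 0.771, -0.001, -0.0]
ft_force: [-4.3, -2.2, 6.1]
gripper_width: 0.324
finger_force: 20.0
```

```bash
python3 -c "
from h import *
feel()"
```

```text
t 6.95 T [-0.671  1.152  0.146] sd 0.024 F [-5.1 -2.5  5.8] pos [0.5138 0.234  0.0775] yaw 10.86 0.321 q7 -0.20
```

Torque stays at about 0.15 N m past 13° clockwise, so the plug gives and this is the left-hand thread. I'll keep unscrewing and raise the tool with it.

Emit:
{"api": "play_rows", "payload": {
  "commands": [
    {"dx":0,"dy":0,"dz":0,"wx":0,"wy":0,"wz":0.05,"grip":0.2},
    {"dx":0,"dy":0,"dz":-0.001,"wx":0,"wy":0,"wz":0.12,"grip":0.2},
    {"dx":0,"dy":0,"dz":-0.0015,"wx":0,"wy":0,"wz":0.19,"grip":0.2},
    {"dx":0,"dy":0,"dz":-0.002,"wx":0,"wy":0,"wz":0.26,"grip":0.2},
    {"dx":0,"dy":0,"dz":-0.003,"wx":0,"wy":0,"wz":0.33,"grip":0.2},
    {"dx":0,"dy":0,"dz":-0.0035,"wx":0,"wy":0,"wz":0.4,"grip":0.2},
    {"dx":0,"dy":0,"dz":-0.004,"wx":0,"wy":0,"wz":0.47,"grip":0.2},
    {"dx":0,"dy":0,"dz":-0.0045,"wx":0,"wy":0,"wz":0.54,"grip":0.2},
    {"dx":0,"dy":0,"dz":-0.005,"wx":0,"wy":0,"wz":0.61,"grip":0.2},
    {"dx":0,"dy":0,"dz":-0.0055,"wx":0,"wy":0,"wz":0.66,"grip":0.2},
    {"dx":0,"dy":0,"dz":-0.006,"wx":0,"wy":0,"wz":0.7,"grip":0.2},
    {"dx":0,"dy":0,"dz":-0.006,"wx":0,"wy":0,"wz":0.7,"grip":0.2}
  ]
}}

```text
time: 8.15
eef_pos: [0.5128, 0.2343, 0.0791]
orientation: [0.946, 0.324, -0.002, -0.0]
ft_force: [-10.2, -2.9, 9.6]
gripper_width: 0.321
finger_force: 20.0
```

```bash
python3 -c "
from h import *
feel()"
```

```text
t 8.55 T [-0.671  2.349  0.148] sd 0.025 F [-9.7 -2.2  9.2] pos [0.5128 0.2343 0.0791] yaw -52.11 0.321 q7 -1.23
```

Emit:
{"api": "play_rows", "payload": {
  "commands": [
    {"dx":-0.002,"dy":-0.002,"dz":0,"wx":0,"wy":0,"wz":0.05,"grip":0.2},
    {"dx":-0.004,"dy":-0.003,"dz":-0.001,"wx":0,"wy":0,"wz":0.12,"grip":0.2},
    {"dx":-0.004,"dy":-0.003,"dz":-0.0015,"wx":0,"wy":0,"wz":0.19,"grip":0.2},
    {"dx":-0.004,"dy":-0.003,"dz":-0.002,"wx":0,"wy":0,"wz":0.26,"grip":0.2},
    {"dx":-0.004,"dy":-0.003,"dz":-0.003,"wx":0,"wy":0,"wz":0.33,"grip":0.2},
    {"dx":-0.004,"dy":-0.003,"dz":-0.0035,"wx":0,"wy":0,"wz":0.4,"grip":0.2},
    {"dx":-0.004,"dy":-0.003,"dz":-0.004,"wx":0,"wy":0,"wz":0.47,"grip":0.2},
    {"dx":-0.004,"dy":-0.003,"dz":-0.0045,"wx":0,"wy":0,"wz":0.54,"grip":0.2},
    {"dx":-0.004,"dy":-0.003,"dz":-0.005,"wx":0,"wy":0,"wz":0.6,"grip":0.2},
    {"dx":-0.004,"dy":-0.003,"dz":-0.005,"wx":0,"wy":0,"wz":0.6,"grip":0.2}
  ]
}}

```text
time: 9.55
eef_pos: [0.5122, 0.2352, 0.0808]
orientation: [0.99, -0.141, -0.001, -0.0]
ft_force: [-5.5, 1.5, 4.1]
gripper_width: 0.321
finger_force: 20.0
```

```bash
python3 -c "
from h import *
feel()"
```

```text
t 9.95 T [0.259 1.403 0.135] sd 0.024 F [-5.   1.5  5.4] pos [0.5122 0.2352 0.0808] yaw -105.98 0.321 q7 -2.10
```

The plug has turned about 127° net at steady torque. Releasing and lifting.

Emit:
{"api": "play_rows", "payload": {
  "commands": [
    {"dx":0,"dy":0,"dz":0,"wx":0,"wy":0,"wz":0,"grip":0.5},
    {"dx":0,"dy":0,"dz":0,"wx":0,"wy":0,"wz":0,"grip":0.7},
    {"dx":0,"dy":0,"dz":0,"wx":0,"wy":0,"wz":0,"grip":0.7},
    {"dx":0,"dy":0,"dz":0,"wx":0,"wy":0,"wz":0,"grip":0.7},
    {"dx":0,"dy":0,"dz":-0.1,"wx":0,"wy":0,"wz":0,"grip":0.7},
    {"dx":0,"dy":0,"dz":-0.25,"wx":0,"wy":0,"wz":0,"grip":0.7},
    {"dx":0,"dy":0,"dz":-0.4,"wx":0,"wy":0,"wz":0,"grip":0.7},
    {"dx":0,"dy":0,"dz":-0.5,"wx":0,"wy":0,"wz":0,"grip":0.7},
    {"dx":0,"dy":0,"dz":-0.5,"wx":0,"wy":0,"wz":0,"grip":0.7}
  ]
}}

```text
time: 10.85
eef_pos: [0.5151, 0.2349, 0.2349]
orientation: [0.99, -0.14, 0.002, -0.002]
ft_force: [0.9, 0.1, -0.6]
gripper_width: 0.702
finger_force: 0.0
```

```bash
python3 - <<'E'
from h import *
feel(3)
w=get_image("wrist")["image"][:,:,::-1];s=get_image("scene")["image"][100:300,180:480,::-1]
cv2.imwrite("pics/end.png",np.hstack([cv2.resize(w[100:300,200:440],(400,333)),cv2.resize(s,(400,333))]))
E
```

```text
t 11.00 T [-0.033  0.18   0.021] sd 0.034 F [-0.2  0.5 -0.6] pos [0.5127 0.2343 0.2299] yaw -106.11 0.701 q7 -2.20
```

View pics/end.png

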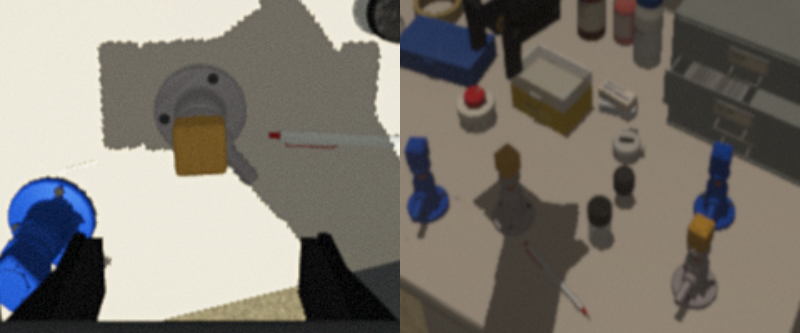

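The head sits square to the tool at −106°, so it went round with the gripper (about 130° from its nozzle's axis). The pen, can and eyepiece have not moved.

```bash
python3 -c "
from station import robot
print(robot.close_job())"
```

```text
the job is handed in; nothing more can be done
None
```

I handed the job in: the plug on the turret to the robot's left gave clockwise at about 0.15 N m, so it is the left-hand one; I unscrewed it about 127° (roughly 3.5 mm up, worked out from the turn) and let go, never touched or felt the other plug, and the last picture showed nothing else moved (the hand-in gave no verdict).

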